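# Fit and lock the length stop on the saw board

### The job

Set up the saw board for cutting slats to length: slide the loose blue length stop onto the aluminium rail from the rail's open end, arm towards the orange slat, and push it along until its arm meets the end of the slat. Then screw the stop's black knob clockwise until it is fully tight, and let go with the stop still against the slat. Leave everything else on the bench where it is.

Things in the scene. Friction and masses are not known exactly. Their poses are not given: they have to be found in the camera images.
- board: Saw board fixed to the bench: plywood 360 x 170 x 18 mm. Origin: centre of its underside; z up; x is the direction in which the stop slides on, y points from the rail to the slat. An aluminium T rail runs along x at y = -30 mm, from its open end at x = -60 mm to a black end block at x = 125 mm. The board is bare from x = -180 to -60 mm: the stop can stand there flat, in line with the rail.
- rail_end (a point): On the board's top (18 mm above the bench) under the tip of the rail's open, rounded end, on the rail's centre line; axes as the board's. The rail: neck 14 mm wide, 9 mm high, on it a head 26 mm wide, 6 mm thick; its top is 15 mm above the board. Past the slat stand a fence, 26 mm high, y = 47 to 61 mm on the board, and saw guide posts, 50 mm high, x = 134 to 174 mm, y = -3 to 60 mm.
- slat: Orange wooden slat 155 x 34 x 18 mm, held fast (it does not yield) flat on the board along the fence, parallel to the rail. Origin: underside of its near end, the one nearer to the rail's open end; x along its length away from that end.
- slat_end (a point): Middle of the slat's near end face, 12 mm above the board's top, 57.5 mm beside the rail's centre line; axes as the board's. Where along the rail it lies varies.
- stop: Loose blue length stop, about 0.2 kg: block 56 (x) x 50 (y) x 34 mm (z), with a T channel along x underneath: 1.7 mm play on the rail each side, 2.5 mm up and down. Standing flat on the board it slides onto the rail along its +x, its lips passing under the rail's head. Origin: centre of the underside, on the channel's centre line; z up. The knob is on its z axis.
- stop_face (a point): On the front face of the stop's arm, 28 mm ahead (x) and 57.5 mm beside (+y) the stop's origin, 12 mm above its underside; axes as the stop's. This face must meet the slat's end. The arm reaches from the block's +y side to y = 70 mm; x = 8 to 28 mm, z = 4 to 22 mm.
- knob_grip (a point): On the knob's axis, 6 mm below its top, the height to grip. Round black knob, 40 mm across, 30 mm tall. Loose, 13 mm above the block (grip point 71 mm above the stop's underside); tight, 1 mm above it (59 mm). The stop can be carried and pushed by it, turning along (it swivels above 0.06 N m); pushed with the fingers closing across the rail it may pitch and jam: close them along it.
- knob (a joint): Turn of the knob in rad: 0 fully loose; grows clockwise seen from above, sinking 8 mm per turn, to a hard stop at 9.5 rad (1.5 turns), fully tight. Starts between 0 and 1.2. Friction 0.06 N m; stays where it is left. From about 6.2 rad on, a sprung foot presses on the rail, lifts the stop by its 2.5 mm play and locks it.
- glue: Bystander, to be left alone: white glue bottle with an orange cap, 52 mm across, 130 mm tall. Origin: underside.
- paint_jar: Bystander, to be left alone: yellow paint jar, 60 mm across, 70 mm tall. Origin: underside.
- dish: Bystander, to be left alone: steel dish, 110 mm across the rim, 45 mm tall. Origin: underside.
- screwdriver: Bystander, to be left alone: red-handled screwdriver lying flat. Origin: underside.
- sanding_block: Bystander, to be left alone: cork sanding block 90 x 50 x 32 mm. Origin: underside.
- offcut: Bystander, to be left alone: light wood offcut 100 x 34 x 18 mm. Origin: underside.
- brush: Bystander, to be left alone: paint brush lying flat. Origin: underside.

How it is judged:
By the outcome, as a careful person would: the job done as asked, in the order asked, and still so for the second after the job is handed in, with the robot touching nothing.
It also fails if it takes over 72 s, if anything falls off the work surface, if the arm or the gripper's body presses on something with over 40 N, if the wrist force passes 120 N, or if a joint passes its speed limit or range.

### The arm

A 7-joint arm with a two-finger parallel gripper is mounted at the origin on the work surface. World frame = base frame: x ahead of the robot, y to its left, z up, the work surface at z = 0. Lengths are in m, angles in rad, forces in N, time in s.
With the tool pointing down it reaches from about 0.4 to 0.85 m from the base axis. Payload 10.4 kg.
Tool frame: the origin (TCP) lies midway between the tips of the shut fingers; the grasp point (between the pads) lies 19 mm behind it (manip.grasp_offset is the distance from the TCP to the grasp point, in m); z points along the fingers, y is the line along which they close (so a half turn about z gives the same grasp; the last joint's range is limited). The gripper opens to 85 mm and grips with 20 to 120 N. Pads are 22 mm wide; open, the fingers measure 114 mm over their backs; the gripper's body (76 mm by 85 mm) begins 54 mm behind the grasp point. The pads swing forward as they close: fully open they stand 13 mm farther back than shut.
Start: joints at [1.207, 0.332, -0.065, 1.46, 0.022, 1.35, -0.088], TCP at [0.209, -0.589, 0.231] pointing down, gripper open.
Joint ranges: [-2.6, 2.6], [-0.5, 2.12], [-1.47, 1.34], [0.16, 2.42], [-1.27, 4.41], [0.06, 2.06], [-2.6, 2.6]. Speed limits (rad/s): [2.22, 2.22, 2.79, 2.79, 3.14, 3.14, 3.14].

### API

Orientations are given as a unit quaternion [x, y, z, w].
In Python, from workcell import manip gives the robot as it stands.
- The arm moves only by the shell command python3 jog.py 'ROWS' [FORCE]. ROWS is a JSON list of rows, 1 to 20 of them, each of 7 numbers: a rotation vector rx, ry, rz in normalised numbers (1 is pi rad), then dx, dy, dz in fractions of the full range, 1 being 750 mm, then the opening from 0.0 (shut) to 1.0 (fully open); each row is the pose to reach, as a shift and turn from the pose commanded when the command began, along the tool's axes at that moment; what a row does not reach only later rows make up. A row lasts 1/8 s, in which the tool goes at most 0.0625 m and 0.188 rad, less where a joint would pass 70% of its speed; a pose out of reach is approached as far as the arm can. The fingers move at their own pace and stop on an object; FORCE is the grip in N (left out, the last holds). Time passes only in rows, so rows that do not move let the fingers close. It prints the time, the measured TCP pose, the force, the opening and the grip force at its end. Shift and turn numbers lie between -1 and 1, and a call with a number outside is refused. Input that does not fit is refused with a message, and nothing moves.
- manip.get_obs(): the state, without advancing time (a new reading comes with each control period).
- manip.camera(name): name is "side" or "top" or "wrist"; returns the picture (384x512x3 uint8, blue, green, red); there is no depth.
- manip.calibration(name): a dict with "fx", "fy", "cx", "cy" (pixels), "k1" (the pictures are not rectified: a ray, as slopes to the right and down, at radius r is drawn at 1 + k1 r^2 times it, then the intrinsics apply), "world_from_camera" (4x4, takes a point from camera to world coordinates); the wrist camera has in their place "tool_from_camera" (4x4, takes a point from camera to tool coordinates, whose origin is the TCP and whose axes are the flange's). Camera axes: x right, y up, looking along -z (the intrinsics and any distortion apply to the point x, -y, -z); pixel columns grow to the right and rows downward; lengths in m; the calibration is good to about 2 mm. A picture is of the moment at which its call begins: read the wrist's pose just before it. calibration takes no time and is no camera call.
- manip.hand_in(): hands the job in; it is judged then, once.
The state is a dict: "clock": time; "joint_pos": joint angles; "joint_velocities": joint speeds; "tau": joint torques, N m; "position": TCP position; "ee_rot": TCP orientation; "ft_force": force on the tool from outside, world axes, zero at the start; "torque": the same for the moment, N m; "grip_width": opening from 0.0 (shut) to 1.0 (fully open); "grasp_force": force on a finger pad.
Only numpy, scipy, OpenCV 4.12 (cv2) and the standard library are available. Lean on these libraries where they do the work, as an engineer would, in place of code of your own. Each camera call takes 0.05 s, during which the arm holds its last target. There are 200 camera calls.

## Working session

There is one attempt and no reset: what is moved stays moved. The work goes in short steps, Python scripts to look and compute and a shell command to move; the robot and the scene stay as the last step left them, time stands still between calls to the robot, and variables do not carry over. Pictures are saved under pics/ and viewed, at most 10 in all, crops included, and the job is handed in when it is done.

```bash
ls; mkdir -p pics
python3 - <<'E'
from workcell import manip
import cv2,numpy as np
o=manip.get_obs();print({k:np.round(v,3) for k,v in o.items()})
a=manip.camera("side");b=manip.camera("top")
cv2.imwrite("pics/side0.png",a);cv2.imwrite("pics/top0.png",b)
for n in("side","top","wrist"):print(n,manip.calibration(n))
E
```

```text
jog.py
pics
workcell.py
{'clock': np.float64(0.0), 'joint_pos': array([ 1.207,  0.333, -0.065,  1.461,  0.022,  1.35 , -0.088]), 'joint_velocities': array([ 0.   , -0.001, -0.   , -0.001,  0.001, -0.   , -0.   ]), 'tau': array([-1.0000e-03, -6.2545e+01,  4.9000e-02, -3.9160e+01,  1.6000e-02,
        1.0000e-02, -0.0000e+00]), 'position': array([ 0.209, -0.589,  0.231]), 'ee_rot': array([ 0.986,  0.17 , -0.   , -0.001]), 'ft_force': array([-0.418, -1.206,  0.508]), 'torque': array([-0.016, -0.012,  0.018]), 'grasp_force': np.float64(0.0), 'grip_width': np.float64(1.0)}
side {'fx': 374.1219968472126, 'fy': 374.1219968472126, 'cx': 255.9855874883056, 'cy': 187.94161014631425, 'k1': 0.03564277370032674, 'world_from_camera': array([[-0.96330736,  0.20744752, -0.17030695,  0.40783827],
       [-0.26776809, -0.69924876,  0.6628359 ,  0.66274269],
       [ 0.01841674,  0.68411746,  0.7291393 ,  0.82980747],
       [ 0.        ,  0.        ,  0.        ,  1.        ]])}
top {'fx': 393.58238674378697, 'fy': 393.58238674378697, 'cx': 249.98079118261265, 'cy': 194.88182002430722, 'k1': -0.100438
[... 178 characters left out ...]
         1.01440223e-02],
       [-1.05663375e-04,  1.57613288e-01,  9.87500907e-01,
         1.20016765e+00],
       [ 0.00000000e+00,  0.00000000e+00,  0.00000000e+00,
         1.00000000e+00]])}
wrist {'fx': 295.44004350999575, 'fy': 295.44004350999575, 'cx': 249.86851489332204, 'cy': 191.77099851713413, 'k1': -0.0037964114104987903, 'tool_from_camera': array([[ 4.48329846e-04,  9.57530567e-01,  2.88331428e-01,
         7.32014668e-02],
       [ 9.99999802e-01, -5.56311084e-04,  2.92563010e-04,
         3.78927577e-04],
       [ 4.40539994e-04,  2.88331240e-01, -9.57530627e-01,
        -1.42548449e-01],
       [ 0.00000000e+00,  0.00000000e+00,  0.00000000e+00,
         1.00000000e+00]])}
```

View pics/top0.png

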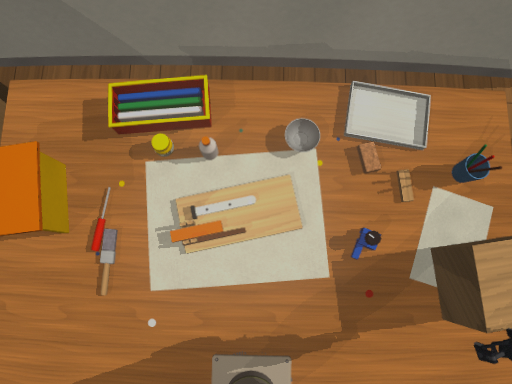

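View pics/side0.png

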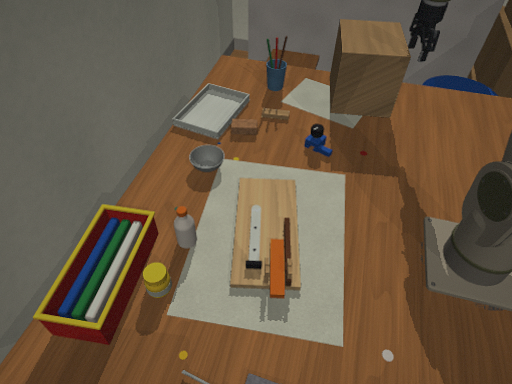

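Top view: the rail's open end is near (257,200) and its end block near (193,212). The orange slat's near end is at about (223,230), and the stop is at (365,242) with its knob at (373,238). A tall wooden box stands at (480,285), beside the start pose.

```bash
cat > h.py <<'E'
import cv2,numpy as np
from workcell import manip
from scipy.spatial.transform import Rotation as R
def ray(name,u,v,T=None):
    c=manip.calibration(name)
    if T is None: T=c.get("world_from_camera")
    K=np.array([[c["fx"],0,c["cx"]],[0,c["fy"],c["cy"]],[0,0,1.]])
    p=cv2.undistortPoints(np.array([[[u,v]]],float),K,np.array([c["k1"],0,0,0.]))[0,0]
    d=T[:3,:3]@np.array([p[0],-p[1],-1.]);return T[:3,3],d/np.linalg.norm(d)
def onz(r,z): return r[0]+r[1]*(z-r[0][2])/r[1][2]
def tri(*rs):
    A=sum(np.eye(3)-np.outer(d,d) for o,d in rs);b=sum((np.eye(3)-np.outer(d,d))@o for o,d in rs)
    x=np.linalg.solve(A,b);return x,max(np.linalg.norm(np.cross(x-o,d)) for o,d in rs)
def wristT():
    o=manip.get_obs();T=np.eye(4);T[:3,:3]=R.from_quat(o["ee_rot"]).as_matrix();T[:3,3]=o["position"]
    return T@manip.calibration("wrist")["tool_from_camera"]
E
python3 - <<'E'
from h import *
a=cv2.imread("pics/side0.png");b=cv2.imread("pics/top0.png")
def z(i,x,y,w,h,W,H):return cv2.resize(i[y:y+h,x:x+w],(W,H),interpolation=cv2.INTER_CUBIC)
# top crops: board, stop ; side crops
c1=z(b,160,170,160,90,480,270);c2=z(b,345,220,50,45,300,270)
c3=z(a,225,170,90,135,200,300);c4=z(a,295,115,50,50,300,300);c5=z(a,320,10,110,110,300,300)
cv2.imwrite("pics/crop1.png",np.vstack([np.hstack([c1,c2]),cv2.copyMakeBorder(np.hstack([c3,c4,c5[:,:280]]),0,0,0,0,0)]))if False else None
bot=np.hstack([c3,c4,c5[:,:280]])
cv2.imwrite("pics/crop1.png",np.vstack([np.hstack([c1,c2]),bot]))
# box top corners: rough, triangulate
for s,t in (((404,50),(437,330-83)),):
    pass
for n,im in(("top",b),("side",a)):
    hsv=cv2.cvtColor(im,cv2.COLOR_BGR2HSV)
    for nm,lo,hi in(("blue",(105,120,60),(125,255,255)),("orange",(4,190,150),(14,255,255))):
        m=cv2.inRange(hsv,lo,hi);k,l,st,ce=cv2.connectedComponentsWithStats(m)
        for i in range(1,k):
            if st[i,4]>60:print(n,nm,st[i],ce[i].round(1))
E
```

```text
top blue [118  88  82  13 512] [158.3  93.7]
top blue [352 228  25  31 218] [361.7 244.2]
top orange [   0  142   40   93 2669] [ 16.5 191.5]
top orange [171 221  51  21 523] [196.  230.8]
side blue [423  75  74  21 749] [458.7  84.1]
side blue [305 135  27  21 300] [317.7 144.3]
side blue [ 58 218  60  99 960] [ 86.8 268.1]
side orange [271 239  13  56 694] [276.9 267.1]
```

View pics/crop1.png

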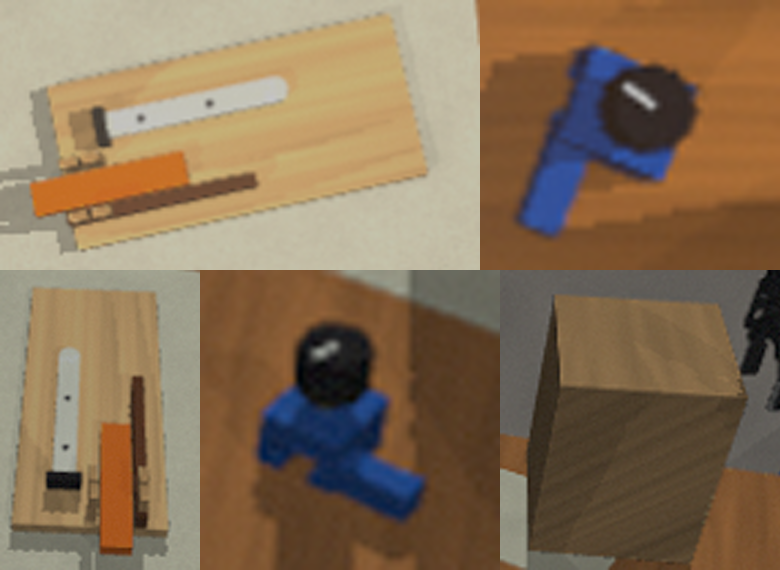

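Run:
```python
from h import *
np.set_printoptions(precision=4,suppress=True)
P={"tip":((256,199),(256,205.1)),"knob":((373,237.8),(317.5,127.5)),"slat":((222.3,225.7),(277,239.5)),"block":((193.5,212),(254,264)),
"boxA":((472,242),(342,52.5)),"boxB":((486,331),(410,56))}
X={}
for k,(t,s) in P.items():
    X[k],e=tri(ray("top",*t),ray("side",*s));print(k,X[k],e)
print("tip z33",onz(ray("top",256,199),.033),onz(ray("side",256,205.1),.033))
print("slat z36",onz(ray("top",222.3,225.7),.036),onz(ray("side",277,239.5),.036))
for u,v in((388,14),(427,176),(78,250),(48,88)):print("board",onz(ray("top",160+u/3,170+v/3),.018))
for u,v in((113,46),(52,232),(20,220),(214-30,172)):print("stopblue",u,v,onz(ray("top",345+u/6,220+v/6),.028))
print("box base",onz(ray("top",433,247),0),onz(ray("top",440,320),0),onz(ray("top",486,331),.2))
```

```text
tip [ 0.5764 -0.0037  0.0262] 0.001320158825755486
knob [ 0.4633 -0.3425  0.0745] 0.0005897541794787914
slat [0.4927 0.0951 0.0271] 0.0007097832059351139
block [0.5309 0.1829 0.028 ] 2.488299907935173e-05
boxA [ 0.4426 -0.5495  0.2349] 0.0038636223726324728
boxB [ 0.2261 -0.5753  0.2414] 0.000841366947537884
tip z33 [ 0.574  -0.0037  0.033 ] [0.5763 0.0019 0.033 ]
slat z36 [0.4913 0.0944 0.036 ] [0.4925 0.1013 0.036 ]
board [ 0.6541 -0.1047  0.018 ]
board [ 0.4893 -0.1452  0.018 ]
board [0.4074 0.2015 0.018 ]
board [0.5695 0.2397 0.018 ]
stopblue 113 46 [ 0.4952 -0.3296  0.028 ]
stopblue 52 232 [ 0.4024 -0.2975  0.028 ]
stopblue 20 220 [ 0.4081 -0.2815  0.028 ]
stopblue 184 172 [ 0.433  -0.3646  0.028 ]
box base [ 0.4411 -0.5561  0.    ] [ 0.2194 -0.5724  0.    ] [ 0.2195 -0.6006  0.2   ]
```

Triangulated points: knob at about (0.463,-0.343), top at 0.075–0.095. Rail tip at about (0.575,-0.003), with the rail heading 103.8°. Stop yaw is about 62°. The box is 0.235 m high, so I rise first and then go above the stop for a wrist view.

Units first: shifts go in shares of 750 mm and turns go in shares of pi rad. So 0.31 m / 0.75 = 0.4133, -0.15 m / 0.75 = -0.2, -2.3 rad / 3.1416 = -0.7321.

```bash
python3 jog.py '[[0,0,0,0,0,-0.08,1],[0,0,0,0.04,-0.12,-0.1067,1],[0,0,-0.0955,0.08,-0.1333,-0.1067,1],[0,0,-0.7321,0.4133,-0.2,-0.0533,1],[0,0,-0.7321,0.4133,-0.2,-0.0533,1],[0,0,-0.7321,0.4133,-0.2,-0.0533,1],[0,0,-0.7321,0.4133,-0.2,-0.0533,1],[0,0,-0.7321,0.4133,-0.2,-0.0533,1],[0,0,-0.7321,0.4133,-0.2,-0.0533,1],[0,0,-0.7321,0.4133,-0.2,-0.0533,1],[0,0,-0.7321,0.4133,-0.2,-0.0533,1],[0,0,-0.7321,0.4133,-0.2,-0.0533,1],[0,0,-0.7321,0.4133,-0.2,-0.0533,1],[0,0,-0.7321,0.4133,-0.2,-0.0533,1],[0,0,-0.7321,0.4133,-0.2,-0.0533,1],[0,0,-0.7321,0.4133,-0.2,-0.0533,1],[0,0,-0.7321,0.4133,-0.2,-0.0533,1]]'
python3 - <<'E'
from h import *
T=wristT();a=manip.camera("wrist");cv2.imwrite("pics/w1.png",a);np.save("w1.npy",T)
o=manip.get_obs();print(o["position"],o["joint_pos"].round(3),R.from_quat(o["ee_rot"]).as_matrix().round(3))
E
```

```text
clock: 2.22
position: [0.4509, -0.344, 0.2711]
ee_rot: [0.248, 0.969, 0.0, -0.0]
ft_force: [-0.5, 0.0, 0.1]
grip_width: 0.997
grasp_force: 0.0
[ 0.45090026 -0.34401208  0.27118628] [ 1.001  0.225 -0.505  1.535  0.11   1.41   1.558] [[-0.877  0.481 -0.   ]
 [ 0.481  0.877  0.   ]
 [ 0.     0.    -1.   ]]
```

View pics/w1.png

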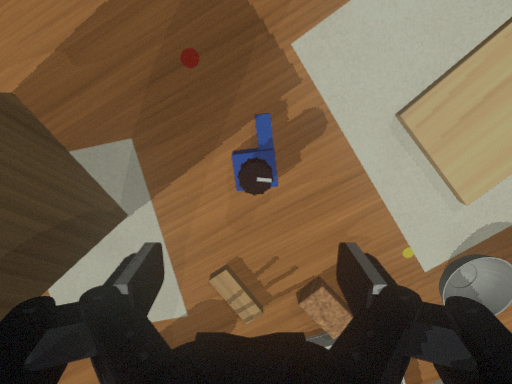

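Wrist view: the stop block is at about (256,172) with the knob at (256,177). Its arm points up the picture to (264,115), so the tool is close to aligned. Next I measure the knob and the yaw.

```bash
cat >> h.py <<'E'
def blob(m):
    k,l,st,ce=cv2.connectedComponentsWithStats(m);i=1+np.argmax(st[1:,4])
    return (l==i).astype(np.uint8),st[i],ce[i]
E
python3 - <<'E'
from h import *
np.set_printoptions(precision=4,suppress=True)
a=cv2.imread("pics/w1.png");T=np.load("w1.npy")
hsv=cv2.cvtColor(a,cv2.COLOR_BGR2HSV)
s=np.zeros(a.shape[:2],np.uint8);s[100:205,220:290]=1
bl=cv2.inRange(hsv,(105,120,50),(125,255,255))*s
dk=((a.max(2)<75)*255).astype(np.uint8)*s;dk[:155]=0
m,st,ce=blob(dk);c=cv2.findContours(m,0,1)[0][0];print("knob",st,ce,cv2.minEnclosingCircle(c))
b,st,_=blob(bl);print("blue",st)
# arm: rows 118..145 center line and edges
E=[]
for r in range(118,147,3):
    x=np.where(b[r])[0];E.append((r,x.min(),x.max()))
print(E)
E=np.array(E,float)
for j in(1,2):
    P=np.array([onz(ray("wrist",e[j],e[0],T),.022)[:2] for e in E]);d=np.polyfit(P[:,0],P[:,1],1);print("arm edge angle",np.degrees(np.arctan(d[0]))+180)
(u,v),r=cv2.minEnclosingCircle(c)
t=cv2.imread("pics/top0.png");dt=((t.max(2)<70)*255).astype(np.uint8);q=np.zeros_like(dt);q[228:250,360:385]=1
m,st,ct=blob(dt*q);(ut,vt),rt=cv2.minEnclosingCircle(cv2.findContours(m,0,1)[0][0]);print("top",ut,vt,rt)
t2=cv2.imread("pics/side0.png");dt=((t2.max(2)<70)*255).astype(np.uint8);q=np.zeros_like(dt);q[118:138,305:330]=1
m,st,cs=blob(dt*q);print("side",st,cs)
print(tri(ray("wrist",u,v,T),ray("top",ut,vt)),tri(ray("wrist",u,v,T),ray("top",ut,vt),ray("side",*cs)))
print("at .07",onz(ray("wrist",u,v,T),.07),onz(ray("top",ut,vt),.07),onz(ray("side",*cs),.065))
E
```

```text
knob [238 157  35  38 916] [254.5524 175.4847] ((255.4335479736328, 175.56478881835938), 18.630857467651367)
blue [ 232  114   45   77 1091]
[(118, np.int64(256), np.int64(269)), (121, np.int64(256), np.int64(270)), (124, np.int64(256), np.int64(270)), (127, np.int64(257), np.int64(270)), (130, np.int64(257), np.int64(270)), (133, np.int64(257), np.int64(271)), (136, np.int64(257), np.int64(271)), (139, np.int64(258), np.int64(271)), (142, np.int64(258), np.int64(271)), (145, np.int64(259), np.int64(272))]
arm edge angle 157.68507428299893
arm edge angle 157.46607313484756
top 372.1666564941406 237.8333282470703 7.835212707519531
side [311 124  13  14 141] [316.7589 130.6312]
(array([ 0.4634, -0.3435,  0.0639]), np.float64(0.00033571311033017123)) (array([ 0.4641, -0.3442,  0.0603]), np.float64(0.0008178155795337354))
at .07 [ 0.4623 -0.3432  0.07  ] [ 0.4628 -0.3414  0.07  ] [ 0.4642 -0.3379  0.065 ]
```

Scaled: 0.223 m / 0.75 = 0.2973, 0.205 m / 0.75 = 0.2733, -0.11 rad / 3.1416 = -0.035.

```bash
python3 jog.py '[[0,0,-0.035,-0.0133,0.008,0.08,1],[0,0,-0.035,-0.0133,0.008,0.16,1],[0,0,-0.035,-0.0133,0.008,0.2267,1],[0,0,-0.035,-0.0133,0.008,0.2733,1],[0,0,-0.035,-0.0133,0.008,0.2973,1],[0,0,-0.035,-0.0133,0.008,0.2973,1],[0,0,-0.035,-0.0133,0.008,0.2973,0.3],[0,0,-0.035,-0.0133,0.008,0.2973,0.3],[0,0,-0.035,-0.0133,0.008,0.2973,0.3],[0,0,-0.035,-0.0133,0.008,0.2973,0.3],[0,0,-0.035,-0.0133,0.008,0.2973,0.3],[0,0,-0.035,-0.0133,0.008,0.2973,0.3]]' 60
```

```text
clock: 3.78
position: [0.4633, -0.3439, 0.0496]
ee_rot: [0.194, 0.981, -0.0, 0.001]
ft_force: [-1.7, 1.4, 6.6]
grip_width: 0.448
grasp_force: 59.3
```

Scaled: 0.307 m / 0.75 = 0.4093, 0.28 m / 0.75 = 0.3733, -0.632 rad / 3.1416 = -0.2012.

```bash
python3 jog.py '[[0,0,0,0,0,-0.04,0.3],[0,0,0,0,0,-0.0933,0.3],[0,0,-0.0159,0,0.0267,-0.1467,0.3],[0,0,-0.0477,0,0.08,-0.1467,0.3],[0,0,-0.0796,0,0.1467,-0.1467,0.3],[0,0,-0.1178,0,0.2133,-0.1467,0.3],[0,0,-0.1592,0,0.28,-0.1467,0.3],[0,0,-0.191,-0.0067,0.3333,-0.1467,0.3],[0,0,-0.2012,-0.0147,0.3733,-0.1467,0.3],[0,0,-0.2012,-0.0147,0.4,-0.1467,0.3],[0,0,-0.2012,-0.0147,0.4093,-0.1467,0.3],[0,0,-0.2012,-0.0147,0.4093,-0.1467,0.3],[0,0,-0.2012,-0.0147,0.4093,-0.1467,0.3]]'
python3 - <<'E'
from h import *
T=wristT();a=manip.camera("wrist");cv2.imwrite("pics/w2.png",a);np.save("w2.npy",T)
o=manip.get_obs();print(o["position"],o["joint_pos"].round(3),R.from_quat(o["ee_rot"]).as_matrix().round(3))
E
```

```text
clock: 5.4
position: [0.5893, -0.0651, 0.158]
ee_rot: [-0.12, 0.993, -0.0, -0.0]
ft_force: [-0.8, -0.5, -2.9]
grip_width: 0.451
grasp_force: 61.3
[ 0.58937698 -0.06513995  0.15816684] [ 0.618  0.408 -0.735  1.612  0.286  1.233  1.639] [[-0.971 -0.238 -0.   ]
 [-0.238  0.971 -0.001]
 [ 0.    -0.001 -1.   ]]
```

View pics/w2.png

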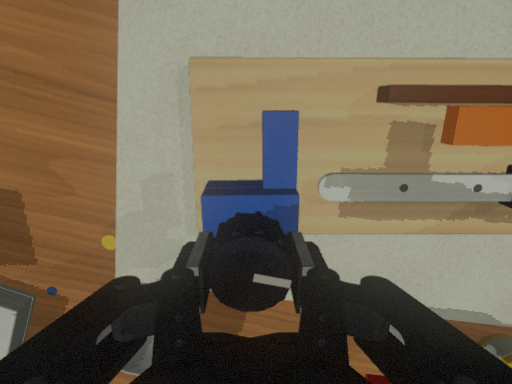

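The wrist view shows rail, board and held stop all square with the picture. The rail tip is at (318,187), the slat end edge is at about x=444, and the arm's front edge is at x=298 with its end at y=111.

```bash
cat > meas.py <<'E'
from h import *
import sys
np.set_printoptions(precision=4,suppress=True)
def go(f,under):
    a=cv2.imread(f"pics/{f}.png");T=np.load(f"{f}.npy");hsv=cv2.cvtColor(a,cv2.COLOR_BGR2HSV)
    Tt=T@np.linalg.inv(manip.calibration("wrist")["tool_from_camera"])
    tool=lambda u,v,z:(np.linalg.inv(Tt)@np.r_[onz(ray("wrist",u,v,T),z),1])[:3]
    b,st,_=blob(cv2.inRange(hsv,(105,100,40),(125,255,255)));x,y,w,h=st[:4]
    print("blue bbox",st)
    # arm edges at several rows
    for r in(y+12,y+30,y+50):
        xs=np.where(b[r])[0];L,Rr=tool(xs.min(),r,under+.022),tool(xs.max()+1,r,under+.022);print("arm row",r,xs.min(),xs.max(),L[:2],Rr[:2])
    xs=np.where(b[y+3])[0];print("arm end y70:",tool(xs.mean(),y,under+.022)[:2])
    al=((hsv[...,1]<45)&(a.max(2)>110)).astype(np.uint8)
    al[:150]=0;al[225:]=0;al[:,:310]=0
    m,s2,_=blob(cv2.morphologyEx(al,cv2.MORPH_OPEN,np.ones((5,5))));print("rail bbox",s2)
    print("rail tip",tool(s2[0],s2[1]+s2[3]/2,.033)[:2])
    for u in(345,380,430,470,495):
        vs=np.where(m[:,u])[0]
        if len(vs):print("rail y edges",u,vs.min(),vs.max(),tool(u,vs.min(),.033)[:2],tool(u,vs.max()+1,.033)[:2])
    o,s3,_=blob(cv2.inRange(hsv,(4,180,120),(16,255,255)));print("orange",s3)
    return a,T,tool
if __name__=="__main__":go(sys.argv[1],float(sys.argv[2]))
E
python3 meas.py w2 .1085
```

```text
blue bbox [ 201  111   98  127 5638]
arm row 123 263 297 [0.0626 0.0071] [0.0627 0.0267]
arm row 141 263 297 [0.0526 0.0072] [0.0526 0.0272]
arm row 161 263 296 [0.041  0.0074] [0.041  0.0272]
arm end y70: [0.0692 0.0164]
rail bbox [ 318  174  194   27 4963]
rail tip [-0.0026  0.0639]
rail y edges 345 174 200 [0.0104 0.0881] [-0.016   0.0906]
rail y edges 380 175 200 [0.0095 0.1208] [-0.016  0.124]
rail y edges 430 175 200 [0.0095 0.1674] [-0.016   0.1719]
rail y edges 470 174 200 [0.0105 0.2046] [-0.016   0.2103]
rail y edges 495 175 200 [0.0096 0.2282] [-0.016   0.2343]
orange [ 441  106   71   39 2428]
```

Scaled: 0.086 m / 0.75 = 0.1147, -0.002 m / 0.75 = -0.0027.

```bash
python3 jog.py '[[0,0,0,-0.0027,0,0.04,0.3],[0,0,0,-0.0027,0,0.08,0.3],[0,0,0,-0.0027,0,0.1,0.3],[0,0,0,-0.0027,0,0.1133,0.3],[0,0,0,-0.0027,0,0.1147,0.3]]'
python3 - <<'E'
from h import *
T=wristT();a=manip.camera("wrist");cv2.imwrite("pics/w3.png",a);np.save("w3.npy",T)
import meas
meas.go("w3",.0225)
T2=np.load("w2.npy")
E
```

```text
clock: 6.08
position: [0.5917, -0.0636, 0.0723]
ee_rot: [-0.12, 0.993, -0.0, -0.0]
ft_force: [0.8, 0.1, -2.0]
grip_width: 0.45
grasp_force: 61.4
blue bbox [ 202  111   97  127 5745]
arm row 123 263 297 [0.0626 0.0071] [0.0626 0.0268]
arm row 141 263 297 [0.0526 0.0072] [0.0526 0.0273]
arm row 161 263 296 [0.041  0.0074] [0.041  0.0272]
arm end y70: [0.0692 0.0167]
rail bbox [ 347  200  165   25 3827]
rail tip [0.0046 0.0635]
rail y edges 380 200 224 [0.0132 0.0841] [-0.0043  0.0863]
rail y edges 430 200 224 [0.0132 0.1166] [-0.0043  0.1197]
rail y edges 470 201 213 [0.0126 0.1428] [0.0035 0.1448]
rail y edges 495 201 224 [0.0126 0.1592] [-0.0043  0.1632]Traceback (most recent call last):
  File "<stdin>", line 4, in <module>
  File "meas.py", line 21, in go
    o,s3,_=blob(cv2.inRange(hsv,(4,180,120),(16,255,255)));print("orange",s3)
           ~~~~^^^^^^^^^^^^^^^^^^^^^^^^^^^^^^^^^^^^^^^^^^^
  File "h.py", line 18, in blob
    k,l,st,ce=cv2.connectedComponentsWithStats(m);i=1+np.argmax(st[1:,4])
                                                      ~~~~~~~~~^^^^^^^^^^
    return _wrapfunc(a, 'argmax', axis=axis, out=out, **kwds)
    return bound(*args, **kwds)
ValueError: attempt to get argmax of an empty sequence
```

View pics/w3.png

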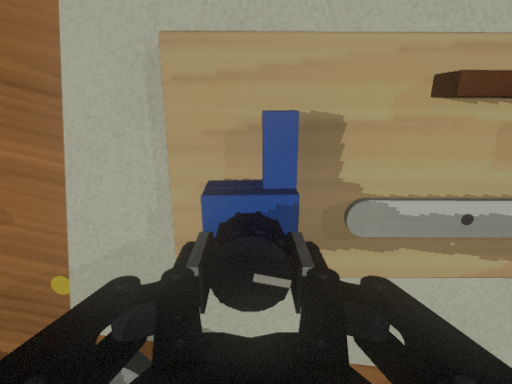

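The stop and rail centre lines agree within about 0.5 mm in this view: rail rows 200–239, tip at x≈346, arm front at x=298. Lowering to contact.

```bash
python3 jog.py '[[0,0,0,0,0,0.004,0.3],[0,0,0,0,0,0.006,0.3],[0,0,0,0,0,0.0067,0.3],[0,0,0,0,0,0.0067,0.3]]'
```

```text
clock: 6.62
position: [0.5919, -0.0634, 0.0678]
ee_rot: [-0.12, 0.993, -0.0, 0.0]
ft_force: [-0.6, 0.9, 2.7]
grip_width: 0.448
grasp_force: 61.5
```

Scaled: 0.08 m / 0.75 = 0.1067, 0.074 m / 0.75 = 0.0987.

```bash
python3 jog.py '[[0,0,0,0,0,-0.0013,0.3],[0,0,0,0,0.02,-0.0013,0.3],[0,0,0,0,0.0373,-0.0013,0.3],[0,0,0,0,0.0467,-0.0013,0.3],[0,0,0,0,0.056,-0.0013,0.3],[0,0,0,0,0.0667,-0.0013,0.3],[0,0,0,0,0.0773,-0.0013,0.3],[0,0,0,0,0.088,-0.0013,0.3],[0,0,0,0,0.0987,-0.0013,0.3],[0,0,0,0,0.1067,-0.0013,0.3],[0,0,0,0,0.1067,-0.0013,0.3]]'
python3 - <<'E'
from h import *
T=wristT();a=manip.camera("wrist");cv2.imwrite("pics/w4.png",a);np.save("w4.npy",T)
E
```

```text
clock: 8.0
position: [0.5725, 0.0148, 0.0684]
ee_rot: [-0.121, 0.993, 0.0, 0.0]
ft_force: [-0.4, -0.8, -2.2]
grip_width: 0.444
grasp_force: 61.4
```

View pics/w4.png

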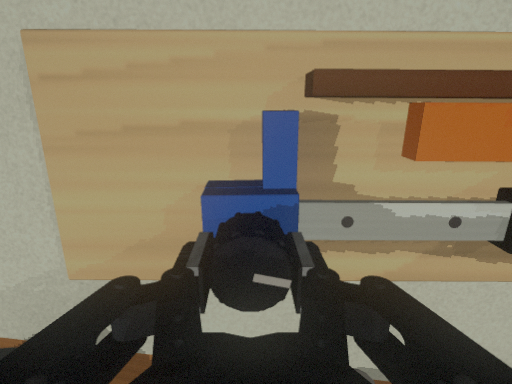

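The stop is on the rail with no resistance. The rail runs into the block at (298,220), and the slat's end face lies at x≈403 (bottom) to 418 (top). Computing the remaining gap.

Run:
```python
from h import *
T=np.load("w4.npy");Ti=np.linalg.inv(T@np.linalg.inv(manip.calibration("wrist")["tool_from_camera"]))
t=lambda u,v,z:(Ti@np.r_[onz(ray("wrist",u,v,T),z),1])[:2].round(4)
print("slat bottom",t(403,156,.018),"top",t(418,161,.036),t(413,104,.036),"arm",t(298,135,.041),"rail",t(400,200,.033),t(400,240,.033))
```

```text
slat bottom [0.0401 0.1005] top [0.0402 0.1006] [0.073  0.0924] arm [0.056 0.027] rail [0.0145 0.095 ] [-0.0133  0.0991]
```

Scaled: 0.065 m / 0.75 = 0.0867, 0.063 m / 0.75 = 0.084.

```bash
python3 jog.py '[[0,0,0,0,0.0267,0,0.3],[0,0,0,0,0.0533,0,0.3],[0,0,0,0,0.0733,0,0.3],[0,0,0,0,0.08,0,0.3],[0,0,0,0,0.084,0,0.3],[0,0,0,0,0.0867,0,0.3]]'; python3 jog.py '[[0,0,0,0,0.0027,0,0.3],[0,0,0,0,0.0053,0,0.3],[0,0,0,0,0.0053,0,0.3]]'
```

```text
clock: 8.8
position: [0.5572, 0.0768, 0.0683]
ee_rot: [-0.12, 0.993, -0.0, 0.0]
ft_force: [0.3, -0.5, -2.0]
grip_width: 0.45
grasp_force: 61.4
clock: 9.18
position: [0.5561, 0.0813, 0.0683]
ee_rot: [-0.12, 0.993, -0.0, 0.0]
ft_force: [-0.3, 0.1, -3.1]
grip_width: 0.446
grasp_force: 61.4
```

Scaled: 0.003 m / 0.75 = 0.004, 0.002 m / 0.75 = 0.0027.

```bash
python3 jog.py '[[0,0,0,0,0.0013,0,0.3],[0,0,0,0,0.0027,0,0.3],[0,0,0,0,0.004,0,0.3],[0,0,0,0,0.004,0,0.3]]';python3 jog.py '[[0,0,0,0,0.0013,0,0.3],[0,0,0,0,0.0027,0,0.3],[0,0,0,0,0.004,0,0.3],[0,0,0,0,0.004,0,0.3]]'
```

```text
clock: 9.68
position: [0.5553, 0.0842, 0.0683]
ee_rot: [-0.12, 0.993, -0.0, 0.0]
ft_force: [0.2, -0.4, -2.2]
grip_width: 0.448
grasp_force: 61.4
clock: 10.18
position: [0.5549, 0.0859, 0.0683]
ee_rot: [-0.12, 0.993, -0.001, 0.0]
ft_force: [2.1, -4.3, -2.8]
grip_width: 0.447
grasp_force: 61.5
```

Contact with the slat: the advance fell short and there is about 5 N against the push. Now I turn the knob clockwise (+z of the tool), following it down at 1.27 mm/rad.

Scaled: 0.0025 m / 0.75 = 0.0033, 0.0023 m / 0.75 = 0.0031, 2 rad / 3.1416 = 0.6366.

```bash
python3 jog.py '[[0,0,0.0573,0,0,0.0003,0.3],[0,0,0.1146,0,0,0.0007,0.3],[0,0,0.1719,0,0,0.0009,0.3],[0,0,0.2292,0,0,0.0012,0.3],[0,0,0.2865,0,0,0.0015,0.3],[0,0,0.3438,0,0,0.0019,0.3],[0,0,0.4011,0,0,0.0021,0.3],[0,0,0.4584,0,0,0.0024,0.3],[0,0,0.5157,0,0,0.0028,0.3],[0,0,0.573,0,0,0.0031,0.3],[0,0,0.6366,0,0,0.0033,0.3],[0,0,0.6366,0,0,0.0033,0.3]]'
python3 - <<'E'
from h import *
o=manip.get_obs();print(o["joint_pos"].round(3),o["torque"].round(3))
E
```

```text
clock: 11.68
position: [0.5549, 0.0873, 0.0659]
ee_rot: [0.77, 0.638, 0.0, 0.0]
ft_force: [2.1, -1.4, -3.2]
grip_width: 0.447
grasp_force: 61.4
[ 0.104  0.378 -0.404  1.794  0.173  1.004 -0.555] [-0.357 -0.658 -0.018]
```

Scaled: 0.0023 m / 0.75 = 0.0031, 0.0021 m / 0.75 = 0.0028, 1.8 rad / 3.1416 = 0.573.

```bash
python3 jog.py '[[0,0,0.0573,0,0,0.0003,0.3],[0,0,0.1146,0,0,0.0007,0.3],[0,0,0.1719,0,0,0.0009,0.3],[0,0,0.2292,0,0,0.0012,0.3],[0,0,0.2865,0,0,0.0015,0.3],[0,0,0.3438,0,0,0.0019,0.3],[0,0,0.4011,0,0,0.0021,0.3],[0,0,0.4584,0,0,0.0024,0.3],[0,0,0.5157,0,0,0.0028,0.3],[0,0,0.573,0,0,0.0031,0.3],[0,0,0.573,0,0,0.0031,0.3]]'
python3 - <<'E'
from h import *
o=manip.get_obs();print(o["joint_pos"].round(3),o["torque"].round(3))
cv2.imwrite("pics/s1.png",manip.camera("side"));a=manip.camera("wrist");cv2.imwrite("pics/w5.png",a)
s=cv2.imread("pics/s1.png");cv2.imwrite("pics/c5.png",np.hstack([cv2.resize(a,(400,300)),cv2.resize(s[165:285,200:320],(400,400))[50:350]]))
E
```

```text
clock: 13.05
position: [0.5555, 0.0867, 0.0639]
ee_rot: [0.978, -0.206, 0.001, 0.0]
ft_force: [4.1, -3.7, -0.3]
grip_width: 0.448
grasp_force: 61.5
[-0.142  0.352 -0.112  1.809  0.047  0.982 -2.259] [-0.905 -0.945 -0.018]
```

View pics/c5.png

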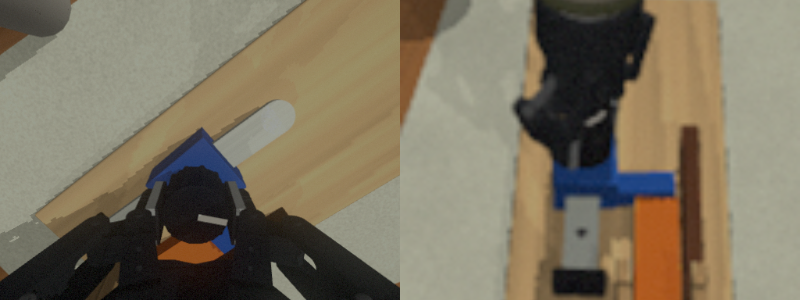

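The picture shows the knob has turned, with the stop square on the rail and its arm at the slat. Open, turn back by 3.8 rad, regrip along the rail.

Scaled: -1.9 rad / 3.1416 = -0.6048.

```bash
python3 jog.py '[[0,0,0,0,0,0,0.8],[0,0,0,0,0,0,0.8],[0,0,0,0,0,0,0.8],[0,0,-0.6048,0,0,0,0.8],[0,0,-0.6048,0,0,0,0.8],[0,0,-0.6048,0,0,0,0.8],[0,0,-0.6048,0,0,0,0.8],[0,0,-0.6048,0,0,0,0.8],[0,0,-0.6048,0,0,0,0.8],[0,0,-0.6048,0,0,0,0.8],[0,0,-0.6048,0,0,0,0.8],[0,0,-0.6048,0,0,0,0.8],[0,0,-0.6048,0,0,0,0.8],[0,0,-0.6048,0,0,0,0.8]]';python3 jog.py '[[0,0,-0.6048,0,0,0,0.8],[0,0,-0.6048,0,0,0,0.8],[0,0,-0.6048,0,0,0,0.8],[0,0,-0.6048,0,0,0,0.8],[0,0,-0.6048,0,0,0,0.8],[0,0,-0.6048,0,0,0,0.8],[0,0,-0.6048,0,0,0,0.8],[0,0,-0.6048,0,0,0,0.8],[0,0,-0.6048,0,0,0,0.8],[0,0,-0.6048,0,0,0,0.8],[0,0,-0.6048,0,0,0,0.8],[0,0,-0.6048,0,0,0,0.8]]'
python3 - <<'E'
from h import *
T=wristT();o=manip.get_obs();print(o["joint_pos"].round(3));np.save("w6.npy",T)
a=manip.camera("wrist");cv2.imwrite("pics/w6.png",a)
E
```

```text
clock: 14.9
position: [0.5546, 0.0871, 0.0635]
ee_rot: [0.737, 0.676, 0.0, -0.0]
ft_force: [-0.4, -0.4, -0.0]
grip_width: 0.802
grasp_force: 0.0
clock: 16.4
position: [0.5546, 0.087, 0.0635]
ee_rot: [-0.118, 0.993, 0.0, -0.0]
ft_force: [0.8, -0.5, -0.4]
grip_width: 0.796
grasp_force: 0.0
[ 0.384  0.459 -0.753  1.781  0.358  1.043  1.306]
```

View pics/w6.png

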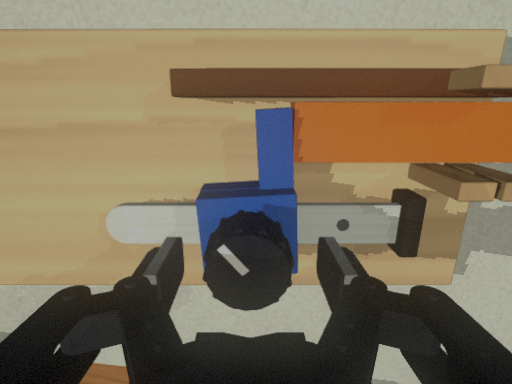

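The stop's arm meets the slat end at (294,130). The stop is yawed about 2° within its play. Regrip along the rail, push lightly, and tighten further.

Scaled: 0.0015 m / 0.75 = 0.002, 0.001 m / 0.75 = 0.0013.

```bash
python3 jog.py '[[0,0,0,0,0,0,0.3],[0,0,0,0,0,0,0.3],[0,0,0,0,0,0,0.3],[0,0,0,0,0,0,0.3],[0,0,0,0,0.0013,0,0.3],[0,0,0,0,0.002,0,0.3]]' 80; python3 jog.py '[[0,0,0.0573,0,0,0.0003,0.3],[0,0,0.1146,0,0,0.0007,0.3],[0,0,0.1719,0,0,0.0009,0.3],[0,0,0.2292,0,0,0.0012,0.3],[0,0,0.2865,0,0,0.0015,0.3],[0,0,0.3438,0,0,0.0019,0.3],[0,0,0.4011,0,0,0.0021,0.3],[0,0,0.4584,0,0,0.0024,0.3],[0,0,0.5157,0,0,0.0028,0.3],[0,0,0.573,0,0,0.0031,0.3],[0,0,0.6303,0,0,0.0033,0.3],[0,0,0.6366,0,0,0.0033,0.3]]'
python3 - <<'E'
from h import *
o=manip.get_obs();print(o["joint_pos"].round(3),o["torque"].round(3))
E
```

```text
clock: 17.2
position: [0.5548, 0.0868, 0.0639]
ee_rot: [-0.119, 0.993, -0.001, 0.0]
ft_force: [-0.6, -7.2, 6.2]
grip_width: 0.441
grasp_force: 79.6
clock: 18.7
position: [0.5555, 0.0873, 0.0616]
ee_rot: [0.772, 0.636, 0.001, 0.001]
ft_force: [2.8, -4.6, 1.9]
grip_width: 0.442
grasp_force: 79.8
[ 0.095  0.382 -0.395  1.797  0.175  0.994 -0.562] [-1.138 -0.806 -0.013]
```

Scaled: 0.0004 m / 0.75 = 0.0005, 0.0003 m / 0.75 = 0.0004, 0.9 rad / 3.1416 = 0.2865.

```bash
python3 jog.py '[[0,0,0.0573,0,0,0.0003,0.3],[0,0,0.1146,0,0,0.0004,0.3],[0,0,0.1719,0,0,0.0005,0.3],[0,0,0.2292,0,0,0.0005,0.3],[0,0,0.2865,0,0,0.0005,0.3],[0,0,0.2865,0,0,0.0005,0.3]]'
python3 - <<'E'
from h import *
o=manip.get_obs();print(o["joint_pos"].round(3),o["torque"].round(3))
E
python3 jog.py '[[0,0,0.0573,0,0,0,0.3],[0,0,0.1146,0,0,0,0.3],[0,0,0.1719,0,0,0,0.3],[0,0,0.2292,0,0,0,0.3],[0,0,0.2865,0,0,0,0.3],[0,0,0.2865,0,0,0,0.3]]'
python3 - <<'E'
from h import *
o=manip.get_obs();print(o["joint_pos"].round(3),o["torque"].round(3))
E
```

```text
clock: 19.45
position: [0.5554, 0.0868, 0.0608]
ee_rot: [0.972, 0.237, 0.001, 0.001]
ft_force: [4.0, -5.5, -1.1]
grip_width: 0.441
grasp_force: 80.2
[-0.03   0.365 -0.245  1.805  0.107  0.983 -1.412] [-1.365 -1.086 -0.072]
clock: 20.2
position: [0.5549, 0.0867, 0.0604]
ee_rot: [0.978, -0.209, 0.001, 0.001]
ft_force: [2.9, -6.1, -1.5]
grip_width: 0.443
grasp_force: 80.3
[-0.154  0.355 -0.099  1.812  0.044  0.976 -2.264] [-1.473 -0.825 -0.075]
```

Units first: shifts go in shares of 750 mm and turns go in shares of pi rad. So -2.6 rad / 3.1416 = -0.8276.

```bash
python3 jog.py '[[0,0,0,0,0,0,0.8],[0,0,0,0,0,0,0.8],[0,0,0,0,0,0,0.8],[0,0,-0.8276,0,0,0,0.8],[0,0,-0.8276,0,0,0,0.8],[0,0,-0.8276,0,0,0,0.8],[0,0,-0.8276,0,0,0,0.8],[0,0,-0.8276,0,0,0,0.8],[0,0,-0.8276,0,0,0,0.8],[0,0,-0.8276,0,0,0,0.8],[0,0,-0.8276,0,0,0,0.8],[0,0,-0.8276,0,0,0,0.8],[0,0,-0.8276,0,0,0,0.8],[0,0,-0.8276,0,0,0,0.8],[0,0,-0.8276,0,0,0,0.8],[0,0,-0.8276,0,0,0,0.8],[0,0,-0.8276,0,0,0,0.8],[0,0,-0.8276,0,0,0,0.8]]'; python3 jog.py '[[0,0,0,0,0,0,0.3],[0,0,0,0,0,0,0.3],[0,0,0,0,0,0,0.3],[0,0,0,0,0,0,0.3],[0,0,0,0,0,0,0.3]]' 90
python3 jog.py '[[0,0,0.0573,0,0,0,0.3],[0,0,0.1146,0,0,0,0.3],[0,0,0.1719,0,0,0,0.3],[0,0,0.2292,0,0,0,0.3],[0,0,0.2865,0,0,0,0.3],[0,0,0.2865,0,0,0,0.3]]'
python3 - <<'E'
from h import *
o=manip.get_obs();print(o["joint_pos"].round(3),o["torque"].round(3))
E
```

```text
clock: 22.45
position: [0.5543, 0.0885, 0.0606]
ee_rot: [0.462, 0.887, 0.0, -0.0]
ft_force: [0.8, 0.8, -0.3]
grip_width: 0.803
grasp_force: 0.0
clock: 23.08
position: [0.5543, 0.0884, 0.0607]
ee_rot: [0.461, 0.887, -0.0, 0.0]
ft_force: [-1.4, -0.6, 3.9]
grip_width: 0.441
grasp_force: 89.8
clock: 23.82
position: [0.5556, 0.0885, 0.0611]
ee_rot: [0.801, 0.599, 0.001, 0.001]
ft_force: [5.1, -0.5, -0.1]
grip_width: 0.44
grasp_force: 90.0
[ 0.078  0.38  -0.376  1.798  0.165  0.991 -0.651] [-0.304 -1.473 -0.019]
```

Scaled: 0.45 rad / 3.1416 = 0.1432.

```bash
for i in 1 2; do python3 jog.py '[[0,0,0.0477,0,0,0,0.3],[0,0,0.0955,0,0,0,0.3],[0,0,0.1432,0,0,0,0.3],[0,0,0.1432,0,0,0,0.3]]'
python3 - <<'E'
from h import *
o=manip.get_obs();print(o["joint_pos"].round(3)[6],o["torque"].round(3),o["tau"][6].round(3))
E
done
```

```text
clock: 24.32
position: [0.5559, 0.0878, 0.0609]
ee_rot: [0.914, 0.405, 0.001, 0.001]
ft_force: [6.8, -2.3, -2.0]
grip_width: 0.442
grasp_force: 90.3
-1.074 [-0.708 -2.001 -0.106] -1.189
clock: 24.82
position: [0.5555, 0.0847, 0.0605]
ee_rot: [0.981, 0.192, 0.0, 0.003]
ft_force: [6.2, -12.2, -1.4]
grip_width: 0.442
grasp_force: 91.0
-1.497 [-3.075 -1.634  1.983] -3.252
```

The torque jumped from 0.1 to 2 N m, so that is the hard stop. Release, back off upward and check.

Scaled: -0.08 m / 0.75 = -0.1067, -0.04 m / 0.75 = -0.0533, -2.8 rad / 3.1416 = -0.8913.

```bash
python3 jog.py '[[0,0,-0.0318,0,0,0,0.3],[0,0,-0.0318,0,0,0,0.9],[0,0,-0.0318,0,0,0,0.9],[0,0,-0.0318,0,0,0,0.9],[0,0,-0.0318,0,0,0,0.9],[0,0,-0.0318,0,0,-0.0533,0.9],[0,0,-0.2546,0,0,-0.1067,0.9],[0,0,-0.2546,0,0,-0.1067,0.9],[0,0,-0.5093,0,0,-0.1067,0.9],[0,0,-0.5093,0,0,-0.1067,0.9],[0,0,-0.5093,0,0,-0.1067,0.9],[0,0,-0.7003,0,0,-0.1067,0.9],[0,0,-0.8913,0,0,-0.1067,0.9],[0,0,-0.8913,0,0,-0.1067,0.9],[0,0,-0.8913,0,0,-0.1067,0.9],[0,0,-0.8913,0,0,-0.1067,0.9],[0,0,-0.8913,0,0,-0.1067,0.9],[0,0,-0.8913,0,0,-0.1067,0.9]]'
python3 - <<'E'
from h import *
T=wristT();o=manip.get_obs();print(o["joint_pos"].round(3));np.save("w7.npy",T)
a=manip.camera("wrist");cv2.imwrite("pics/w7.png",a);s=manip.camera("side");cv2.imwrite("pics/s7.png",s)
cv2.imwrite("pics/c7.png",np.hstack([cv2.resize(a[60:300,130:450],(480,360)),cv2.resize(s[190:290,235:315],(288,360),interpolation=cv2.INTER_CUBIC)]))
E
```

```text
clock: 27.08
position: [0.5542, 0.0886, 0.1406]
ee_rot: [0.2, 0.98, -0.0, -0.0]
ft_force: [-0.8, -0.3, -0.5]
grip_width: 0.9
grasp_force: 0.0
[ 0.23   0.313 -0.553  1.722  0.178  1.156  0.795]
```

View pics/c7.png

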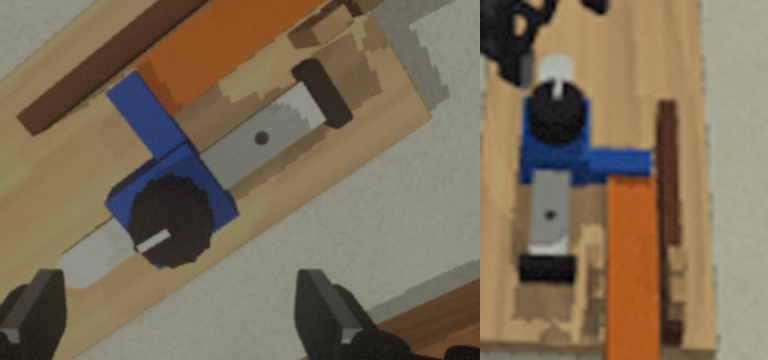

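The picture shows the knob sunk, the stop square to the rail, and the arm at the slat end. I check for a gap numerically by sampling along the rail direction across the arm and slat.

```bash
cat > gap.py <<'E'
from h import *
import sys
np.set_printoptions(precision=4,suppress=True,linewidth=200)
f=sys.argv[1];a=cv2.imread(f"pics/{f}.png");T=np.load(f"{f}.npy");c=manip.calibration("wrist")
K=np.array([[c["fx"],0,c["cx"]],[0,c["fy"],c["cy"]],[0,0,1.]]);W=np.linalg.inv(T)
def px(p):
    q=W[:3,:3]@p+W[:3,3];return cv2.projectPoints(np.array([[q[0],-q[1],-q[2]]]),np.zeros(3),np.zeros(3),K,np.array([c["k1"],0,0,0.]))[0][0,0]
hsv=cv2.cvtColor(a,cv2.COLOR_BGR2HSV)
th=np.radians(103.8);ux=np.array([np.cos(th),np.sin(th),0]);uy=np.array([-ux[1],ux[0],0])
tip=np.array([.575,-.002,0])
for y in(.048,.053,.0575,.062,.067):
    s="";u0=[]
    for x in np.arange(.10,.135,.001):
        q=px(tip+ux*x+uy*y+[0,0,.036]);h,sa,v=hsv[int(round(q[1])),int(round(q[0]))]
        k="B" if 100<h<130 and sa>90 else "O" if h<17 and sa>200 and v>120 else "o" if h<17 and sa>170 else "."
        s+=k
    print(y,s)
print("mm/px",1/np.linalg.norm(px(tip+ux*.12+uy*.05+[0,0,.036])-px(tip+ux*.121+uy*.05+[0,0,.036])))
E
python3 gap.py w7
python3 - <<'E'
from h import *
s=cv2.imread("pics/s7.png");h=cv2.cvtColor(s,cv2.COLOR_BGR2HSV)
for u in(271,274,277,280):print(u,[(r,*map(int,h[r,u])) for r in range(232,247)])
E
```

```text
0.048 BBBBBBBBBBBBBBBBooooooooooooooooooo
0.053 BBBBBBBBBBBBBBBB.oooooooooooooooooo
0.0575 BBBBBBBBBBBBBBBB.oooooooooooooooooo
0.062 BBBBBBBBBBBBBBBB.oooooooooooooooooo
0.067 BBBBBBBBBBBBBBBB.oooooooooooooooooo
mm/px 0.8131581897423578
271 [(232, 109, 204, 135), (233, 109, 194, 134), (234, 109, 187, 134), (235, 110, 187, 134), (236, 109, 187, 134), (237, 109, 201, 109), (238, 162, 81, 69), (239, 14, 190, 122), (240, 14, 208, 156), (241, 14, 201, 175), (242, 14, 200, 182), (243, 13, 205, 178), (244, 13, 207, 180), (245, 13, 205, 179), (246, 13, 207, 180)]
274 [(232, 109, 197, 136), (233, 109, 189, 135), (234, 109, 193, 131), (235, 109, 181, 135), (236, 109, 197, 136), (237, 108, 200, 115), (238, 134, 85, 66), (239, 9, 169, 110), (240, 12, 225, 128), (241, 12, 205, 158), (242, 12, 209, 178), (243, 12, 212, 176), (244, 12, 213, 174), (245, 12, 207, 176), (246, 12, 205, 177)]
277 [(232, 108, 213, 135), (233, 109, 203, 132), (234, 109, 193, 131), (235, 109, 199, 132), (236, 109, 185, 138), (237, 109, 187, 113), (238, 115, 121, 59), (239, 6, 155, 102), (240, 12, 219, 129), (241, 12, 210, 141), (242, 12, 208, 168), (243, 12, 205, 178), (244, 12, 207, 176), (245, 12, 210, 175), (246, 12, 213, 176)]
280 [(232, 109, 203, 138), (233, 109, 196, 133), (234, 108, 192, 134), (235, 108, 191, 132), (236, 109, 198, 134), (237, 109, 199, 114), (238, 113, 148, 79), (239, 5, 131, 103), (240, 11, 208, 130), (241, 12, 205, 158), (242, 12, 205, 180), (243, 12, 205, 177), (244, 13, 211, 175), (245, 12, 203, 177), (246, 12, 210, 175)]
```

The gap is at most a blended pixel, about 0.5 mm. My release began with a 0.1 rad back-turn, which may have eased the knob slightly, so I regrip and nip it tight once more, this time without backing off.

Scaled: 0.08 m / 0.75 = 0.1067, 0.07 m / 0.75 = 0.0933.

```bash
python3 jog.py '[[0,0,0,0,0,0.0533,0.9],[0,0,0,0,0,0.0933,0.9],[0,0,0,0,0,0.1067,0.9],[0,0,0,0,0,0.1067,0.9],[0,0,0,0,0,0.1067,0.3],[0,0,0,0,0,0.1067,0.3],[0,0,0,0,0,0.1067,0.3],[0,0,0,0,0,0.1067,0.3]]' 90
for i in 1 2; do python3 jog.py '[[0,0,0.0159,0,0,0,0.3],[0,0,0.0318,0,0,0,0.3],[0,0,0.0318,0,0,0,0.3]]'
python3 - <<'E'
from h import *
o=manip.get_obs();print(o["joint_pos"].round(3)[6],o["torque"].round(3),o["tau"][6].round(3))
E
done
```

```text
clock: 28.18
position: [0.555, 0.0873, 0.0623]
ee_rot: [0.204, 0.979, -0.001, 0.001]
ft_force: [-3.1, -4.7, 9.8]
grip_width: 0.438
grasp_force: 88.7
clock: 28.55
position: [0.5548, 0.0858, 0.0622]
ee_rot: [0.252, 0.968, -0.002, 0.001]
ft_force: [-5.3, -9.5, 13.2]
grip_width: 0.435
grasp_force: 89.1
0.65 [-2.242  1.248  1.276] -1.687
clock: 28.92
position: [0.5562, 0.0843, 0.0623]
ee_rot: [0.301, 0.954, -0.002, 0.003]
ft_force: [1.3, -13.3, 8.8]
grip_width: 0.439
grasp_force: 89.9
0.557 [-3.241 -0.203  1.219] -1.641
```

Resistance was immediate at 1.3 N m, so the knob is at its hard stop. Open and retreat upwards, then check the gap again.

Scaled: -0.08 m / 0.75 = -0.1067, -0.04 m / 0.75 = -0.0533, -0.3 rad / 3.1416 = -0.0955.

```bash
python3 jog.py '[[0,0,0,0,0,0,0.9],[0,0,0,0,0,0,0.9],[0,0,0,0,0,0,0.9],[0,0,0,0,0,0,0.9],[0,0,0,0,0,-0.0533,0.9],[0,0,0,0,0,-0.1067,0.9],[0,0,-0.0955,0,0,-0.1067,0.9],[0,0,-0.0955,0,0,-0.1067,0.9],[0,0,-0.0955,0,0,-0.1067,0.9]]'
python3 - <<'E'
from h import *
T=wristT();np.save("w8.npy",T);cv2.imwrite("pics/w8.png",manip.camera("wrist"));cv2.imwrite("pics/s8.png",manip.camera("side"))
s=cv2.imread("pics/s8.png");s7=cv2.imread("pics/s7.png");h=cv2.cvtColor(s,cv2.COLOR_BGR2HSV)
print([(r,*map(int,h[r,277])) for r in range(235,243)], cv2.absdiff(s,s7)[225:300,255:300].max())
E
python3 gap.py w8; python3 gap.py w6
```

```text
clock: 30.05
position: [0.5542, 0.0886, 0.1406]
ee_rot: [0.154, 0.988, 0.0, -0.0]
ft_force: [1.1, -0.5, -0.6]
grip_width: 0.895
grasp_force: 0.0
[(235, 109, 192, 134), (236, 109, 189, 120), (237, 109, 196, 91), (238, 114, 122, 67), (239, 8, 165, 102), (240, 12, 216, 145), (241, 12, 208, 169), (242, 12, 205, 178)] 86
0.048 BBBBBBBBBBBBBB..ooooooooooooooooooo
0.053 BBBBBBBBBBBBBBB.ooooooooooooooooooo
0.0575 BBBBBBBBBBBBBBB.ooooooooooooooooooo
0.062 BBBBBBBBBBBBBB..oooooooOOoooOoooooo
0.067 BBBBBBBBBBBBBB...ooooooooooooooooOo
mm/px 0.8115115929101908
0.048 BBBBBBBBBBBBBBBB.oooooooooooooooooo
0.053 BBBBBBBBBBBBBBBB..ooooooooooooooooo
0.0575 BBBBBBBBBBBBBBBBooooooooooooooooooo
0.062 BBBBBBBBBBBBBBB..oooooooooooooooooo
0.067 BBBBBBBBBBBBBBB..oooooooooooooooooo
mm/px 0.5725250445611387
```

```bash
cat > prof.py <<'E'
import sys;exec(open("gap.py").read().split("for y in")[0])
from scipy.ndimage import map_coordinates as mc
xs=np.arange(.105,.130,.0005)
for lo,hi in((.046,.052),(.054,.060),(.062,.068)):
    acc=0
    for y in np.linspace(lo,hi,9):
        q=np.array([px(tip+ux*x+uy*y+[0,0,.036]) for x in xs]);acc=acc+np.array([mc(a[...,k].astype(float),[q[:,1],q[:,0]],order=1) for k in(0,2)])/9
    i=np.argmax(acc[0]<60);print(f,lo,"x",xs[i]*1000);print("B",acc[0].round().astype(int)[i-6:i+9]);print("R",acc[1].round().astype(int)[i-6:i+9])
E
for f in w7 w8; do python3 prof.py $f;done
python3 - <<'E'
import cv2,numpy as np
for n in("s7","s8"):
    s=cv2.imread(f"pics/{n}.png").astype(float)
    for c0,c1 in((270,274),(275,279),(280,283)):print(n,c0,"B",s[233:244,c0:c1,0].mean(1).round().astype(int),"R",s[233:244,c0:c1,2].mean(1).round().astype(int))
E
```

```text
w7 0.046 x 116.0
B [112 111 111 106  91  67  46  35  33  33  32  31  32  33  33]
R [ 46  45  45  45  46  59  86 108 116 117 117 117 117 118 118]
w7 0.054 x 116.0
B [111 111 110 106  91  67  45  34  33  34  33  32  32  32  30]
R [ 46  46  47  46  47  58  83 106 116 118 118 118 118 118 117]
w7 0.062 x 116.0
B [110 110 109 106  91  67  44  34  31  32  32  31  31  32  32]
R [ 45  45  46  47  48  57  83 106 116 118 118 117 118 118 118]
w8 0.046 x 114.5
B [112 112 111 103  84  64  55  55  54  47  38  35  35  33  33]
R [ 48  48  47  46  44  47  63  85  99 109 115 119 119 118 118]
w8 0.054 x 114.5
B [111 111 109  97  78  60  54  55  52  43  36  34  33  32  32]
R [ 46  47  48  46  45  52  70  90 100 108 114 119 119 118 117]
w8 0.062 x 114.0
B [111 111 111 106  91  71  58  60  65  62  51  40  34  33  32]
R [ 48  49  49  47  46  47  60  86 106 114 115 117 119 119 118]
s7 270 B [133 134 133 134 109  64  41  32  38  40  38] R [ 31  36  33  34  22  58 110 134 158 172 170]
s7 275 B [132 132 132 138 112  62  41  20  28  32  34] R [ 30  32  31  36  26  37 106 129 150 173 177]
s7 280 B [129 128 127 130 113  78  48  22  28  31  34] R [ 55  50  46  51  50  55 112 139 152 171 178]
s8 270 B [134 134 134 115  84  64  40  34  40  38  37] R [ 34  35  33  28  16  57 108 142 165 171 170]
s8 275 B [134 133 134 118  91  66  37  20  33  33  32] R [ 34  33  34  28  20  38 103 147 171 177 176]
s8 280 B [128 125 128 120  97  77  53  24  31  34  31] R [ 75  68  57  55  62  76 120 152 172 178 177]
```

The first view (w7) showed clean contact. In w8 there is a gap of about 1 mm: the last nip's torque levered the stop back off the slat. I regrip with the fingers along the rail and push it forward again, without turning.

Scaled: 0.08 m / 0.75 = 0.1067, 0.075 m / 0.75 = 0.1, -0.55 rad / 3.1416 = -0.1751.

```bash
python3 jog.py '[[0,0,-0.0573,0,0,0.04,0.9],[0,0,-0.1146,0,0,0.08,0.9],[0,0,-0.1751,0,0,0.1,0.9],[0,0,-0.1751,0,0,0.1067,0.9],[0,0,-0.1751,0,0,0.1067,0.9],[0,0,-0.1751,0,0,0.1067,0.3],[0,0,-0.1751,0,0,0.1067,0.3],[0,0,-0.1751,0,0,0.1067,0.3],[0,0,-0.1751,0,0,0.1067,0.3]]' 80
for i in 1 2 3; do python3 jog.py '[[0,0,0,0,0.0013,0,0.3],[0,0,0,0,0.0027,0,0.3],[0,0,0,0,0.0027,0,0.3]]'|grep -E "posi|ft_f"; done
```

```text
clock: 31.28
position: [0.5557, 0.0869, 0.0622]
ee_rot: [-0.119, 0.993, -0.001, 0.001]
ft_force: [-0.2, -6.5, 9.0]
grip_width: 0.435
grasp_force: 78.9
position: [0.5556, 0.0871, 0.0622]
ft_force: [0.3, -10.5, 9.3]
position: [0.5556, 0.0874, 0.0622]
ft_force: [1.9, -15.6, 10.2]
position: [0.5555, 0.0876, 0.0622]
ft_force: [3.3, -19.7, 9.9]
```

Scaled: 0.003 m / 0.75 = 0.004, 0.002 m / 0.75 = 0.0027.

```bash
for i in 1 2 3 4 ; do python3 jog.py '[[0,0,0,0,0.0027,0,0.3],[0,0,0,0,0.004,0,0.3],[0,0,0,0,0.004,0,0.3]]'|grep -E "posi|ft_f"; done
python3 - <<'E'
from h import *
T=wristT();np.save("w9.npy",T);cv2.imwrite("pics/w9.png",manip.camera("wrist"))
E
python3 prof.py w9
```

```text
position: [0.5555, 0.0889, 0.0622]
ft_force: [6.0, -24.7, 8.5]
position: [0.5555, 0.0891, 0.0622]
ft_force: [7.2, -32.1, 9.7]
position: [0.5554, 0.0894, 0.0623]
ft_force: [8.6, -39.5, 10.3]
position: [0.5553, 0.0896, 0.0622]
ft_force: [10.0, -46.9, 9.5]
w9 0.046 x 117.0
B [143 143 143 143 123  87  58  51  51  51  50  51  51  52  54]
R [ 62  62  62  62  80 113 141 150 150 151 150 152 156 163 170]
w9 0.054 x 116.5
B [142 142 142 142 139 101  59  49  49  49  48  49  51  51  52]
R [ 62  62  63  62  67 110 139 148 150 150 151 153 159 163 165]
w9 0.062 x 116.5
B [141 141 141 133 108  70  44  47  47  46  47  48  48  47  48]
R [ 62  62  62  63  81 120 145 150 151 151 154 157 157 159 163]
```

The stop slipped forward about 1 mm at around 22 N, and then the force rose hard against the slat. The profile shows clean contact. Unload gently, open and check.

Scaled: -0.016 m / 0.75 = -0.0213, -0.012 m / 0.75 = -0.016.

```bash
python3 jog.py '[[0,0,0,0,-0.008,0,0.3],[0,0,0,0,-0.016,0,0.3],[0,0,0,0,-0.0213,0,0.3],[0,0,0,0,-0.0213,0,0.3]]'
```

```text
clock: 34.45
position: [0.5555, 0.0883, 0.0622]
ee_rot: [-0.119, 0.993, -0.001, 0.002]
ft_force: [1.2, -6.5, 8.9]
grip_width: 0.44
grasp_force: 80.0
```

Scaled: -0.08 m / 0.75 = -0.1067, -0.04 m / 0.75 = -0.0533, 0.55 rad / 3.1416 = 0.1751.

```bash
python3 jog.py '[[0,0,0,0,0,0,0.9],[0,0,0,0,0,0,0.9],[0,0,0,0,0,0,0.9],[0,0,0,0,0,0,0.9],[0,0,0,0,0,-0.0533,0.9],[0,0,0,0,0,-0.1067,0.9],[0,0,0.0955,0,0,-0.1067,0.9],[0,0,0.1751,0,0,-0.1067,0.9],[0,0,0.1751,0,0,-0.1067,0.9],[0,0,0.1751,0,0,-0.1067,0.9]]'
python3 - <<'E'
from h import *
T=wristT();np.save("w10.npy",T);a=manip.camera("wrist");cv2.imwrite("pics/w10.png",a);s=manip.camera("side").astype(float);
for c0,c1 in((270,274),(275,279),(280,283)):print(c0,"B",s[233:244,c0:c1,0].mean(1).round().astype(int))
# white knob mark direction, knob height above block not visible; mark angle in w7 vs now
for f in("w7","w8","w10"):
    i=cv2.imread(f"pics/{f}.png");T=np.load(f+".npy");m=((i.min(2)>120)&(np.ptp(i,axis=2)<35)).astype(np.uint8);m[:175]=0;m[240:]=0;m[:,:200]=0;m[:,300:]=0
    b,st,c=blob(m);(q,wh,_)=cv2.minAreaRect(cv2.findContours(b,0,1)[0][0]);p=cv2.boxPoints((q,wh,_))
    e=[(p[0]+p[1])/2,(p[2]+p[3])/2] if np.linalg.norm(p[0]-p[1])<np.linalg.norm(p[1]-p[2]) else [(p[1]+p[2])/2,(p[3]+p[0])/2]
    A,B=[onz(ray("wrist",*x,T),.08) for x in e];print(f,st,np.degrees(np.arctan2(*(B-A)[1::-1]))%180)
E
python3 prof.py w10
```

```text
clock: 35.7
position: [0.5537, 0.0906, 0.1406]
ee_rot: [0.153, 0.988, -0.0, 0.0]
ft_force: [-0.3, -0.7, 0.1]
grip_width: 0.906
grasp_force: 0.0
270 B [134 132 133 134 109  65  41  33  38  40  36]
275 B [133 134 134 133 109  66  40  22  30  32  32]
280 B [128 131 132 134 112  76  51  24  30  31  32]
w7 [200 206  20  34 458] 154.7308200646923
w8 [200 202  18  33 362] 159.98872078154812
w10 [200 202  20  33 385] 12.355278305935968
w10 0.046 x 115.5
B [112 112 112 110  98  77  54  40  36  34  33  33  34  33  34]
R [ 47  48  48  46  45  46  60  88 109 117 118 119 118 118 119]
w10 0.054 x 115.5
B [111 111 110 102  83  62  46  37  33  34  35  34  34  32  33]
R [ 48  47  47  46  45  45  58  86 107 117 119 119 118 118 118]
w10 0.062 x 115.0
B [110 111 111 104  87  66  55  51  45  37  34  32  32  32  32]
R [ 45  47  48  47  46  47  59  80 101 113 118 119 118 118 119]
```

Run:
```python
from h import *
for f in("w7","w8","w10"):
    i=cv2.imread(f"pics/{f}.png");T=np.load(f+".npy");d=((i.max(2)<60)*255).astype(np.uint8);d[:170]=0;d[245:]=0;d[:,:195]=0;d[:,300:]=0
    k,_,_=blob(d);hull=cv2.convexHull(cv2.findContours(k,0,1)[0][0]);M=np.zeros_like(d);cv2.fillConvexPoly(M,hull,1);M=cv2.erode(M,np.ones((5,5)))
    b,st,c=blob(((i.min(2)>90)).astype(np.uint8)*M);v,u=np.nonzero(b)
    P=np.array([onz(ray("wrist",x,y,T),.075)[:2] for x,y in zip(u,v)]);w,V=np.linalg.eigh(np.cov(P.T));print(f,st,np.degrees(np.arctan2(V[1,1],V[0,1]))%180,w**.5)
```

```text
w7 [224 213  19  14 112] 99.80018536846212 [0.00127022 0.0044891 ]
w8 [224 215  20  14 112] 104.40366556557672 [0.00129453 0.00447729]
w10 [223 215  22  14 121] 104.45041961727732 [0.00128639 0.00484987]
```

```bash
cat > yaw.py <<'E'
import sys;exec(open("gap.py").read().split("for y in")[0])
from scipy.ndimage import map_coordinates as mc
xs=np.arange(.07,.130,.00025)
F=[];Bk=[];S=[]
ys=np.arange(.034,.070,.002)
for y in ys:
    q=np.array([px(tip+ux*x+uy*y+[0,0,.0425]) for x in xs]);b=mc(a[...,0].astype(float)-a[...,2],[q[:,1],q[:,0]],order=1)
    on=np.where(b>25)[0];Bk.append(xs[on[0]]);F.append(xs[on[-1]])
for n,v in(("front",F),("back",Bk)):
    v=np.array(v);p=np.polyfit(ys,v,1);r=v-np.polyval(p,ys);p=np.polyfit(ys[abs(r)<.001],v[abs(r)<.001],1);print(f,n,"yaw vs board deg",-np.degrees(np.arctan(p[0])))
E
for f in w7 w8 w10;do python3 yaw.py $f;done
```

```text
w7 front yaw vs board deg 0.35476809464444936
w7 back yaw vs board deg -0.11825737492833954
w8 front yaw vs board deg 1.34493247392126
w8 back yaw vs board deg 0.9090285808461868
w10 front yaw vs board deg 2.7105085557157973
w10 back yaw vs board deg 2.430212317828496
```

The stop now touches the slat but sits yawed 2.5° CCW in its play. I square it as in the first tightening: hold a forward push while nipping clockwise gently.

Scaled: 0.08 m / 0.75 = 0.1067, 0.03 m / 0.75 = 0.04, -0.55 rad / 3.1416 = -0.1751.

```bash
python3 jog.py '[[0,0,-0.0573,0,0,0.04,0.9],[0,0,-0.1146,0,0,0.08,0.9],[0,0,-0.1751,0,0,0.1,0.9],[0,0,-0.1751,0,0,0.1067,0.9],[0,0,-0.1751,0,0,0.1067,0.9],[0,0,-0.1751,0,0,0.1067,0.3],[0,0,-0.1751,0,0,0.1067,0.3],[0,0,-0.1751,0,0,0.1067,0.3],[0,0,-0.1751,0,0,0.1067,0.3]]' 80
python3 jog.py '[[0,0,0,0,0.004,0,0.3],[0,0,0,0,0.008,0,0.3],[0,0,0,0,0.008,0,0.3]]'|grep -E "posi|ft_f"
for i in 1 2 3; do python3 jog.py '[[0,0,0.0095,0,0,0,0.3],[0,0,0.0095,0,0,0,0.3]]'|grep -E "posi|ft_f"
python3 - <<'E'
from h import *
o=manip.get_obs();print(o["joint_pos"].round(3)[6],o["torque"].round(3))
T=wristT();np.save("w11.npy",T);cv2.imwrite("pics/w11.png",manip.camera("wrist"))
E
python3 yaw.py w11; done
```

```text
clock: 36.92
position: [0.5551, 0.0883, 0.0623]
ee_rot: [-0.119, 0.993, -0.002, 0.001]
ft_force: [-2.8, -7.2, 11.3]
grip_width: 0.443
grasp_force: 78.6
position: [0.5549, 0.0891, 0.0624]
ft_force: [1.3, -21.6, 13.3]
position: [0.5549, 0.0891, 0.0623]
ft_force: [0.4, -21.6, 12.1]
1.312 [-5.037 -0.373 -0.065]
w11 front yaw vs board deg 3.3369973352629914
w11 back yaw vs board deg 3.462204090697167
position: [0.5549, 0.0891, 0.0623]
ft_force: [1.1, -20.7, 13.1]
1.284 [-4.992 -0.426  0.196]
w11 front yaw vs board deg 3.093858881481366
w11 back yaw vs board deg 3.285432268553611
position: [0.555, 0.0891, 0.0623]
ft_force: [2.0, -21.8, 12.2]
1.257 [-5.12  -0.467  0.666]
w11 front yaw vs board deg 3.2191265075046336
w11 back yaw vs board deg 3.2485968108418404
```

Scaled: 0.03 rad / 3.1416 = 0.0095.

```bash
for i in 1 2 3 4; do python3 jog.py '[[0,0,0.0095,0,0,0,0.3],[0,0,0.0095,0,0,0,0.3]]'|grep -E "posi|ft_f"
python3 - <<'E'
from h import *
o=manip.get_obs();print(o["joint_pos"].round(3)[6],o["torque"].round(3))
T=wristT();np.save("w11.npy",T);cv2.imwrite("pics/w11.png",manip.camera("wrist"))
E
python3 yaw.py w11; done; python3 prof.py w11
```

```text
position: [0.555, 0.089, 0.0623]
ft_force: [1.7, -22.7, 11.7]
1.229 [-5.195 -0.488  1.183]
w11 front yaw vs board deg 3.138074427380658
w11 back yaw vs board deg 3.152812113908567
position: [0.555, 0.089, 0.0623]
ft_force: [2.0, -23.7, 12.7]
1.202 [-5.273 -0.584  1.705]
w11 front yaw vs board deg 2.7695022001256393
w11 back yaw vs board deg 2.9611903194554494
position: [0.5561, 0.0887, 0.0624]
ft_force: [7.8, -23.0, 7.9]
1.173 [-5.369 -1.798  0.887]
w11 front yaw vs board deg 2.533493608268037
w11 back yaw vs board deg 2.695759241022818
position: [0.5561, 0.0886, 0.0624]
ft_force: [7.6, -23.0, 8.4]
1.146 [-5.468 -1.779  1.373]
w11 front yaw vs board deg 2.5482467491899627
w11 back yaw vs board deg 2.5851281179635532
w11 0.046 x 117.0
B [141 141 141 138 116  76  52  50  50  49  49  48  48  50  52]
R [ 62  62  62  62  82 125 144 148 148 148 148 148 151 158 167]
w11 0.054 x 116.5
B [140 140 140 139 124  86  51  47  48  47  45  46  48  49  49]
R [ 62  62  62  62  69 109 139 147 148 148 147 149 156 161 163]
w11 0.062 x 116.0
B [139 139 139 139 130  94  54  44  45  44  42  43  44  44  45]
R [ 61  61  61  62  63  75 116 142 148 147 146 147 148 148 149]
```

Scaled: -0.06 rad / 3.1416 = -0.0191.

```bash
python3 jog.py '[[0,0,-0.0095,0,0,0,0.3],[0,0,-0.0191,0,0,0,0.3],[0,0,-0.0191,0,0,0,0.3]]' >/dev/null
python3 - <<'E'
from h import *
o=manip.get_obs();print(o["position"],o["ft_force"],o["torque"].round(3))
E
python3 jog.py '[[0,0,0,0,-0.004,0,0.3],[0,0,0,0,-0.008,0,0.3],[0,0,0,0,-0.008,0,0.9],[0,0,0,0,-0.008,0,0.9],[0,0,0,0,-0.008,0,0.9],[0,0,0,0,-0.008,0,0.9],[0,0,0,0,-0.008,-0.0533,0.9],[0,0,0,0,-0.008,-0.1067,0.9],[0,0,0.0955,0,-0.008,-0.1067,0.9],[0,0,0.1751,0,-0.008,-0.1067,0.9],[0,0,0.1751,0,-0.008,-0.1067,0.9],[0,0,0.1751,0,-0.008,-0.1067,0.9]]'
python3 - <<'E'
from h import *
T=wristT();np.save("w12.npy",T);a=manip.camera("wrist");cv2.imwrite("pics/w12.png",a);s=manip.camera("side").astype(float);
for c0,c1 in((270,274),(275,279),(280,283)):print(c0,"B",s[233:244,c0:c1,0].mean(1).round().astype(int))
E
python3 prof.py w12;python3 yaw.py w12
```

```text
[0.55607548 0.08887784 0.06242954] [  7.78554698 -21.23032072   8.34193476] [-5.135 -1.697  0.479]
clock: 41.28
position: [0.5528, 0.0905, 0.1406]
ee_rot: [0.227, 0.974, -0.0, 0.0]
ft_force: [0.4, 0.1, 0.3]
grip_width: 0.899
grasp_force: 0.0
270 B [134 134 134 132 108  64  41  34  38  40  37]
275 B [133 134 134 132 107  66  39  22  32  34  31]
280 B [136 132 127 124 102  74  51  26  32  34  28]
w12 0.046 x 115.5
B [111 112 111 103  87  65  49  38  32  32  32  33  33  35  34]
R [ 46  47  47  46  44  44  56  83 106 115 117 117 118 119 118]
w12 0.054 x 115.0
B [111 111 109 102  84  63  51  44  37  32  31  31  32  33  32]
R [ 46  46  46  46  43  40  43  57  82 105 115 117 117 118 118]
w12 0.062 x 114.5
B [110 111 111 105  88  67  52  48  46  41  35  32  32  32  31]
R [ 48  48  49  47  45  43  43  50  68  93 110 117 118 118 118]
w12 front yaw vs board deg 3.4327466115615217
w12 back yaw vs board deg 2.990675019027622
```

Contact is kept and the knob is at its stop, but the stop sits about 3° askew in its play. I square the arm face against the slat by pressing the back of the arm (board side, 55 mm from the rail) with the shut fingertips.

Scaled: 0.08 m / 0.75 = 0.1067, 0.07 m / 0.75 = 0.0933, -0.7 rad / 3.1416 = -0.2228.

```bash
python3 jog.py '[[0,0,-0.0573,0.016,-0.0347,0,0],[0,0,-0.1146,0.0333,-0.0707,0,0],[0,0,-0.1719,0.0333,-0.0707,0,0],[0,0,-0.2228,0.0333,-0.0707,0,0],[0,0,-0.2228,0.0333,-0.0707,0,0],[0,0,-0.2228,0.0333,-0.0707,0.0533,0],[0,0,-0.2228,0.0333,-0.0707,0.0933,0],[0,0,-0.2228,0.0333,-0.0707,0.1067,0],[0,0,-0.2228,0.0333,-0.0707,0.1067,0]]'
python3 - <<'E'
from h import *
T=wristT();np.save("w13.npy",T);a=manip.camera("wrist");cv2.imwrite("pics/w13.png",a)
o=manip.get_obs();th=np.radians(103.8);ux=np.array([np.cos(th),np.sin(th)]);uy=np.array([-ux[1],ux[0]])
d=o["position"][:2]-[.555,.0888];print("rel origin",d@ux,d@uy,R.from_quat(o["ee_rot"]).as_matrix()[:,1])
E
```

```text
clock: 42.5
position: [0.507, 0.054, 0.0607]
ee_rot: [-0.12, 0.993, 0.0, -0.0]
ft_force: [-0.1, -0.0, 0.4]
grip_width: 0.0
grasp_force: 0.0
rel origin -0.022401211134231866 0.054356938851163064 [-2.38357213e-01  9.71177552e-01 -3.52430076e-05]
```

Scaled: 0.028 m / 0.75 = 0.0373, 0.027 m / 0.75 = 0.036.

```bash
python3 jog.py '[[0,0,0,0,0,0.02,0],[0,0,0,0,0,0.036,0],[0,0,0,0,0.008,0.0373,0],[0,0,0,0,0.0133,0.0373,0],[0,0,0,0,0.0133,0.0373,0]]'|grep -E "posi|ft_f"; for i in 1 2 3 4; do python3 jog.py '[[0,0,0,0,0.0027,0,0],[0,0,0,0,0.0053,0,0],[0,0,0,0,0.0053,0,0]]'|grep -E "posi|ft_f"; done
```

```text
position: [0.5048, 0.0642, 0.033]
ft_force: [0.1, 0.7, 0.2]
position: [0.5042, 0.066, 0.0328]
ft_force: [2.4, -5.3, -0.1]
position: [0.5039, 0.0667, 0.0328]
ft_force: [4.1, -15.4, 0.9]
position: [0.5037, 0.0673, 0.0329]
ft_force: [6.5, -27.3, 1.4]
position: [0.5036, 0.0678, 0.033]
ft_force: [9.4, -37.6, 2.6]
```

Scaled: -0.108 m / 0.75 = -0.144, -0.08 m / 0.75 = -0.1067, 0.55 rad / 3.1416 = 0.1751.

```bash
python3 jog.py '[[0,0,0,0,-0.008,0,0],[0,0,0,0,-0.0187,0,0],[0,0,0,0,-0.0333,0,0],[0,0,0,0,-0.0333,-0.04,0],[0,0,0.0637,-0.04,0.0133,-0.1067,0.9],[0,0,0.1751,-0.0667,0.0373,-0.144,0.9],[0,0,0.1751,-0.0667,0.0373,-0.144,0.9],[0,0,0.1751,-0.0667,0.0373,-0.144,0.9],[0,0,0.1751,-0.0667,0.0373,-0.144,0.9]]'|grep -E "posi|ft_f|clock"
python3 - <<'E'
from h import *
T=wristT();np.save("w14.npy",T);a=manip.camera("wrist");cv2.imwrite("pics/w14.png",a);s=manip.camera("side").astype(float);
for c0,c1 in((270,274),(275,279),(280,283)):print(c0,"B",s[233:244,c0:c1,0].mean(1).round().astype(int))
E
python3 prof.py w14;python3 yaw.py w14
```

```text
clock: 45.8
position: [0.5422, 0.1178, 0.14]
ft_force: [0.8, -0.3, -0.5]
270 B [133 134 135 133 108  64  41  34  36  41  35]
275 B [134 133 134 133 108  67  40  22  28  34  30]
280 B [132 128 126 128 107  73  49  24  32  34  32]
w14 0.046 x 115.0
B [112 112 111 105  90  70  55  45  39  35  34  34  32  32  32]
R [ 47  47  47  47  45  43  42  54  82 106 116 119 118 118 119]
w14 0.054 x 114.5
B [112 112 112 106  91  73  58  50  45  39  34  34  33  32  32]
R [ 47  48  49  48  46  43  42  43  56  82 105 116 119 119 119]
w14 0.062 x 114.0
B [112 112 111 107  94  75  58  51  48  44  39  34  32  32  32]
R [ 50  50  49  49  47  45  44  43  44  54  79 104 116 119 119]
w14 front yaw vs board deg 3.1528121139085172
w14 back yaw vs board deg 2.8432359777699916
```

Side-view profiles match the confirmed contact, the knob is at its hard stop, and the gripper is clear. The remaining ~3° skew is within the channel's play, so I hand in.

```bash
python3 -c "
from workcell import manip
print(manip.hand_in())"
```

```text
the job is handed in; nothing more can be done
None
```

I handed the job in at about 46 s: the stop is on the rail with its arm touching the slat, the knob is turned to its hard stop, and the gripper is clear. The stop sits about 3° askew in its channel play, so it touches at the slat's inner corner, with an estimated 0.9 mm gap at the middle of the slat end.

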